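# Restock the drawer unit with a pill jar

## Task

Pull the drawer of the low bench unit out to its stop, stand the pill jar from the worktop upright in the empty one of the two bins in the drawer, then push the drawer fully home. The jar already in the drawer stays standing in its bin, and the other things on the worktop are left where they are.

Things in the scene. Friction and masses are not known exactly. Their poses are not given: they have to be found in the camera images.
- unit: low grey one-drawer bench unit with a steel bar handle and four small black feet pads on its top, 130 deep x 210 wide x 105 mm high, fixed on the left part of the worktop, left of the tall drawer cabinet that belongs to the room. Origin: centre of its underside; its -x axis points out of its front, the way the drawer opens; z up. Its front plane is at x = -65 mm, its top at z = 105 mm
- drawer (a joint): travel of the drawer in m: 0 shut, 0.100 at its stop, along the unit's -x; about 1.5 N of friction; starts 0 to 12 mm open. Its front is 6 mm thick (outer face 71 mm from the unit's origin when shut), top 102 mm above the worktop; its box inside is 119 mm long, 192 mm wide, floor 10 mm and side and back walls 35 mm above the worktop
- drawer_handle (a point): middle of the drawer's horizontal steel bar handle: a round bar 10 mm thick, 100 mm long along the unit's y, 75 mm above the worktop, axis 35 mm in front of the drawer's face, so 30 mm are clear between bar and face. Moves with the drawer
- bin_empty: open grey plastic bin, 104 (unit's x) x 93 (unit's y) x 22 mm high, walls and floor 3 mm, loose in the drawer and standing in its left or right half with a few mm of play; nothing stands in it. Origin: centre of its underside; axes parallel to the unit's; its inner floor is about 13 mm above the worktop
- bin_full: the same kind of bin in the other half of the drawer; jar_in stands in it. Origin: centre of its underside
- jar_in: round pill jar, 47 mm diameter, 76 mm high, standing upright in bin_full inside the drawer. Origin: centre of its underside, z up the jar
- jar: the pill jar to put away: round with a screw cap, 47 mm diameter, 76 mm high, the only jar standing on the worktop, between two cartons or beside them, right of the middle. Origin: centre of its underside, z up the jar
- carton_tall: printed carton standing on the worktop near the jar, 42x62x85 mm high; to be left alone. Origin: centre of its underside
- carton_short: printed carton standing on the worktop near the jar, 47x61x76 mm high; to be left alone. Origin: centre of its underside
- stamp: wooden rubber stamp standing between the two steel cabinets at the back, 25x52x69 mm; to be left alone. Origin: centre of its underside
- pen_click: ball pen lying between the jar and cartons and the unit, pointing away from the robot, 12x145x9 mm; to be left alone. Origin: centre of its underside
Things that resemble listed ones, but are neither listed nor needed, are in the scene too. What is shaped like the jar but blue, orange or red is not meant.

How it is judged:
By the outcome, as a careful person would: the job done as asked, in the order asked, and still so for the second after the job is handed in, with the robot touching nothing.
It also fails if it takes over 72 s, if anything falls off the work surface, if the arm or the gripper's body presses on something with over 40 N, if the wrist force passes 120 N, or if a joint passes its speed limit or range.

## Robot

A 6-joint arm with a two-finger parallel gripper is mounted at the origin on a cart in front of the work surface, level with it; the furniture and walls round the work are solid. World frame = base frame: x ahead of the robot, y to its left, z up, the work surface at z = 0. Lengths are in m, angles in rad, forces in N, time in s.
With the tool pointing down it reaches from about 0.35 to 0.775 m from the base axis. Payload 7.3 kg.
Tool frame: the origin (TCP) lies on the front face of the gripper's body, between the roots of the fingers; the fingertips stand ahead of it and the grasp point (between the pads) lies 47 mm ahead of it (finger_overhang is the z of the fingertips in the tool frame, in m); z points along the fingers, y is the line along which they close (so a half turn about z gives the same grasp; the last joint's range is limited). The gripper opens to 92 mm and grips with 3 to 60 N. Pads are 19 mm wide; open, the fingers measure 130 mm over their backs; the gripper's body (75 mm by 190 mm) begins 47 mm behind the grasp point.
Start: joints at [-1.31, 0.342, 1.524, -0, 1.275, -0.146], TCP at [0.208, -0.482, 0.292] pointing down, gripper open.
Joint ranges: [-2.53, 2.53], [-0.77, 2.02], [0.04, 2.7], [-1, 4.14], [0.28, 2.66], [-3.11, 3.11]. Speed limits (rad/s): [2.57, 2.57, 3.14, 3.14, 3.14, 3.14].

## Interface

Orientations are given as [roll, pitch, yaw] about the fixed x, y, z axes, in that order (R = Rz(yaw) Ry(pitch) Rx(roll)).
In Python, from cell import * gives the robot as it stands. The module is installed in compiled form; this text tells all that it offers.
- The arm moves only by the tool arm_command, never from a script. Its argument "series" is a list of rows, each an object of numbers: "x", "y", "z": the shift along the tool's x, y, z in mm; "rx", "ry", "rz": the turn, a rotation vector about the tool's x, y, z in degrees. A call has 1 to 20 rows; each row is the pose to reach, as a shift and turn from the pose commanded when the call began, along the tool's axes at that moment; what a row does not reach only later rows make up. A row lasts 1/10 s, in which the tool goes at most 50 mm and 8.59 degrees, less where a joint would pass 70% of its speed; a pose out of reach is approached as far as the arm can. A call with a gripper value outside its range is refused whole. "hand" is the finger opening in mm, from 0 to 91.8, set as the call begins (left out, the last holds). The fingers move at their own pace and stop on an object; "squeeze" is the grip in N (left out, the last holds). Time passes only in rows, so rows that repeat a pose let the fingers close. It gives the time, the measured TCP pose, the force, the opening and the grip force at its end, in the units of the state.
- observe(): the state, without advancing time (a new reading comes with each control period).
- read_camera(name): name is "scene" or "top" or "wrist"; returns a dict with "pixels" (384x512x3 uint8, blue, green, red), "K" (3x3 intrinsics, pixels), "k1" (the pictures are not rectified: a ray, as slopes to the right and down, at radius r is drawn at 1 + k1 r^2 times it, then the intrinsics apply), "rvec" (rotation vector, rad) and "tvec" (3), from world to camera coordinates, as OpenCV has them. Camera axes: x right, y down, z forward; pixel columns grow to the right and rows downward; lengths in m; the calibration is good to about 2 mm. A picture is of the moment at which its call begins. There is no depth.
- hand_in(): hands the job in; it is judged then, once.
Trained networks look in a picture, given as the dict that the camera call returned (one of the last four; its "shot" number tells which), for a name from the list of things; names that differ only in an ending like _2 or _b are one class to them, and where a whole thing is asked for, a point or a joint stands for the part that bears it (a point fixed in the world has none). Each returns a list of dicts, best first, with "confidence" (0 to 1); they miss things now and then, are a little off and sometimes report something else, mostly with a low value. They report only what shows in the picture. A call takes as long as a camera call. They do not tell look-alikes from the thing itself.
- boxes_of(picture, query): "point" ([x, y, z] in m, in world coordinates, good to about 4 mm: the middle of the surface that is visible of it).
- trace(picture, query): "pixels" (384x512 bool, what is visible of it).
- mark_of(picture, query): "point" ([x, y, z] in m, in world coordinates, good to about 4 mm: a listed point, or the origin of a listed thing).
The state is a dict: "time": time; "qpos": joint angles; "qvel": joint speeds; "joint_efforts": joint torques, N m; "tool_pos": TCP position; "tool_rot": TCP orientation; "contact_force": force on the tool from outside, world axes, zero at the start; "torque": the same for the moment, N m; "opening": finger opening in m; "grip_force": force on a finger pad.
Only numpy, scipy, OpenCV 4.12 (cv2) and the standard library are available. Lean on these libraries where they do the work, as an engineer would, in place of code of your own. Each camera call takes 0.05 s, during which the arm holds its last target. There are 200 camera calls.

## Working session

There is one attempt and no reset: what is moved stays moved. The work goes in short steps, Python scripts to look and compute and a tool call to move; the robot and the scene stay as the last step left them, time stands still between calls to the robot, and variables do not carry over. Pictures are saved under pics/ and viewed, at most 10 in all, crops included, and the job is handed in when it is done.

Besides the shell and the picture viewer there is one more tool, called after ">>>" in YAML: its name, and indented under it one key for each argument. arm_command: Moves the arm, as the interface text tells. Its arguments: {"type":"object","properties":{"series":{"type":"array"},"hand":{"type":"number"},"squeeze":{"type":"number"}},"required":["series"]}

```bash
mkdir -p pics; cat > h.py <<'E'
from cell import *
import numpy as np, cv2
from scipy.spatial.transform import Rotation as Ro
def proj(c,P):
    P=np.atleast_2d(P); R=Ro.from_rotvec(np.ravel(c["rvec"])).as_matrix()
    q=P@R.T+np.ravel(c["tvec"]); s=q[:,:2]/q[:,2:]
    s=s*(1+c["k1"]*(s**2).sum(1,keepdims=True)); K=np.array(c["K"])
    return s@K[:2,:2].T+K[:2,2]
def ray(c,uv):
    K=np.array(c["K"]); d=(np.array(uv,float)-K[:2,2])/[K[0,0],K[1,1]]; s=d.copy()
    for _ in range(20): s=d/(1+c["k1"]*(s@s))
    R=Ro.from_rotvec(np.ravel(c["rvec"])).as_matrix()
    return -R.T@np.ravel(c["tvec"]), R.T@np.r_[s,1]
def onz(c,uv,z):
    o,d=ray(c,uv); return o+d*(z-o[2])/d[2]
def tri(vs):
    A=np.zeros((3,3));b=np.zeros(3)
    for c,uv in vs:
        o,d=ray(c,uv); d=d/np.linalg.norm(d); M=np.eye(3)-np.outer(d,d); A+=M;b+=M@o
    return np.linalg.solve(A,b)
def totool(p,yaw=None):
    s=observe(); return Ro.from_euler('xyz',s["tool_rot"]).inv().apply(np.array(p)-s["tool_pos"])*1000
E
python3 - <<'E'
from h import *
np.set_printoptions(precision=4,suppress=True)
s=observe(); print({k:np.round(v,4) for k,v in s.items()})
try: print(finger_overhang)
except Exception as e: print(e)
for n in ["scene","top"]:
    c=read_camera(n); cv2.imwrite(f"pics/{n}0.png",cv2.resize(c["pixels"],(800,600)))
    for q in ["unit","drawer_handle","drawer","bin_empty","bin_full","jar_in","jar","carton_tall","carton_short","stamp","pen_click"]:
        for d in mark_of(c,q)[:3]: print(n,q,np.round(d["confidence"],2),np.array(d["point"]),proj(c,d["point"])[0].round())
E
```

```text
{'time': np.float64(0.0), 'qpos': array([-1.31  ,  0.3427,  1.525 ,  0.    ,  1.2754, -0.146 ]), 'qvel': array([ 0.0009,  0.0011,  0.001 , -0.0005,  0.0006,  0.0005]), 'joint_efforts': array([  0.0026, -43.1237, -24.422 ,   0.072 ,   0.056 ,  -0.0001]), 'tool_pos': array([ 0.2077, -0.4819,  0.2916]), 'tool_rot': array([-3.1401, -0.0002,  0.4068]), 'contact_force': array([ 0.1169, -0.0238,  0.8866]), 'torque': array([-0.0395,  0.0301, -0.0157]), 'grip_force': np.float64(0.0), 'opening': np.float64(0.0921)}
0.0655
scene unit 0.91 [ 0.5895  0.2104 -0.0022] [183. 251.]
scene unit 0.22 [0.4771 0.2062 0.0774] [207. 251.]
scene drawer_handle 0.82 [0.4787 0.2045 0.0785] [207. 250.]
scene drawer_handle 0.73 [ 0.4436 -0.3476 -0.0047] [286. 171.]Traceback (most recent call last):
  File "<stdin>", line 9, in <module>
ValueError: it knows: bin_empty, bin_full, carton_short, carton_tall, drawer_handle, jar, jar_in, pen_click, stamp, unit
```

```bash
python3 - <<'E'
from h import *
np.set_printoptions(precision=4,suppress=True)
for n in ["scene","top"]:
    c=read_camera(n); cv2.imwrite(f"pics/{n}0.png",cv2.resize(c["pixels"],(800,600)))
    print(n,"cam at",ray(c,(256,192))[0])
    for q in ["unit","drawer_handle","jar_in","jar","carton_tall","carton_short","stamp","pen_click"]:
        for d in mark_of(c,q)[:4]: print(n,q,np.round(d["confidence"],2),np.array(d["point"]),proj(c,d["point"])[0].round())
E
```

```text
scene cam at [0.0137 0.719  1.101 ]
scene unit 0.75 [ 0.5931  0.2105 -0.0028] [182. 250.]
scene drawer_handle 0.8 [0.4767 0.2071 0.0757] [207. 251.]
scene jar 0.51 [ 0.4294 -0.2164 -0.0008] [276. 191.]
scene jar 0.47 [ 0.4833 -0.4794 -0.0018] [291. 151.]
scene jar 0.43 [ 0.4407 -0.5661  0.0012] [307. 143.]
scene jar 0.42 [ 0.397  -0.4459 -0.0034] [305. 161.]
scene carton_tall 0.78 [ 0.4449 -0.3502 -0.0056] [286. 171.]
scene carton_short 0.53 [ 0.4437 -0.0908 -0.0011] [258. 210.]
scene stamp 0.43 [ 0.5385 -0.2617 -0.0026] [258. 176.]
scene pen_click 0.55 [ 0.4346  0.0173 -0.0036] [247. 230.]
top cam at [ 0.4263 -0.1023  1.2401]
top unit 0.58 [0.5871 0.2074 0.0007] [163. 169.]
top drawer_handle 0.79 [0.4765 0.2081 0.075 ] [156. 202.]
top jar 0.63 [ 0.3979 -0.4483 -0.    ] [366. 229.]
top jar 0.61 [ 0.4429 -0.5674  0.0022] [404. 216.]
top jar 0.61 [ 0.4485 -0.3514  0.0038] [336. 213.]
top jar 0.47 [ 0.4327 -0.2129 -0.0036] [292. 218.]
top carton_tall 0.89 [ 0.4455 -0.3528  0.0028] [336. 214.]
top carton_short 0.73 [ 0.4456 -0.0935 -0.0049] [255. 213.]
top stamp 0.53 [ 0.5362 -0.2623 -0.001 ] [308. 186.]
top pen_click 0.53 [0.439  0.0151 0.0015] [222. 215.]
```

View pics/scene0.png

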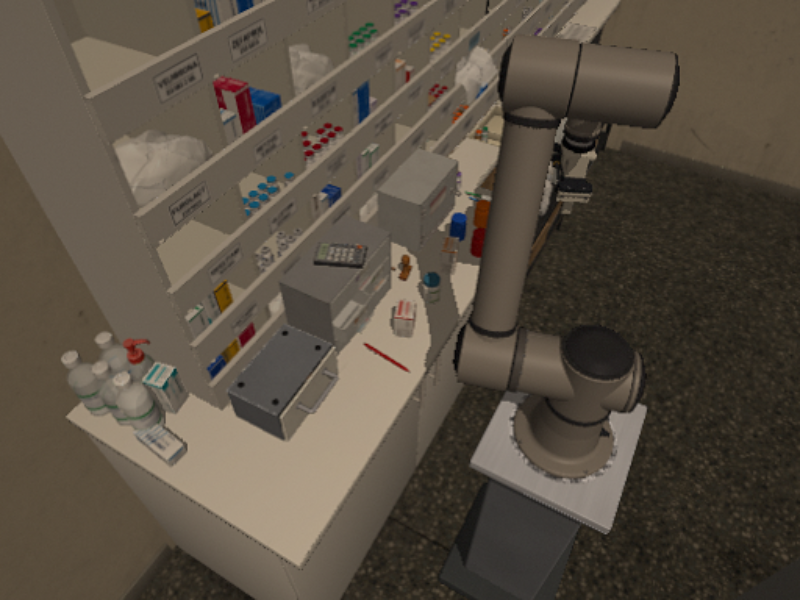

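View pics/top0.png

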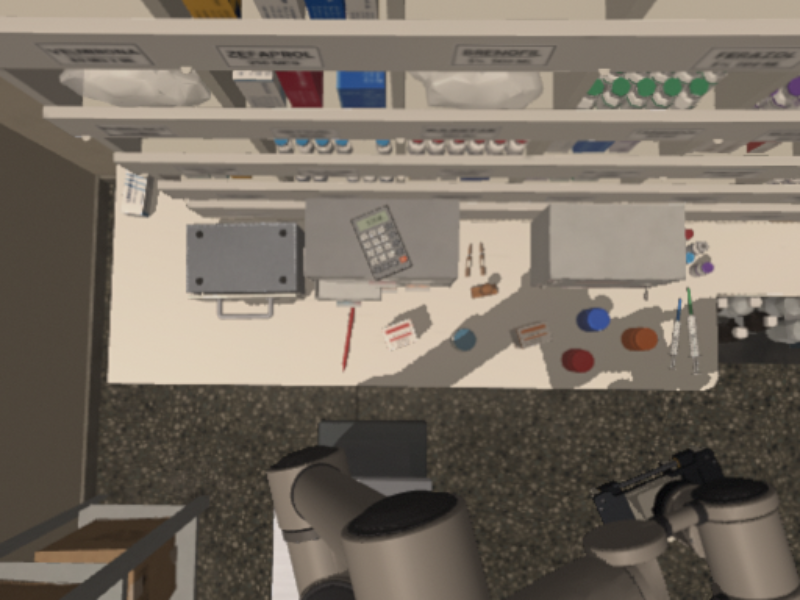

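The scene and top pictures (enlarged to 800×600) show these things:
- **Unit:** lower left, around (245,258) in the top view, with the handle at (245,310).
- **Jars:** blue at (594,320), orange at (640,340) and red at (578,360) are ruled out by colour.
- **Target jar:** the teal-capped one at (463,339), between the carton at (400,334) and the carton at (532,333). It fits the description.

Next I'll confirm the jar in a crop and get the unit's yaw.

```bash
python3 - <<'E'
from h import *
np.set_printoptions(precision=4,suppress=True)
C={n:read_camera(n) for n in ["top","scene"]}
cv2.imwrite("pics/crop1.png",np.hstack([cv2.resize(C["top"]["pixels"][185:250,235:355],(400,217)),cv2.resize(C["scene"]["pixels"][150:215,225:345],(400,217))]))
for n,c in C.items():
    for q,z in [("drawer_handle",.075),("unit",.105)]:
        r=trace(c,q)
        if not r: continue
        m=r[0]["pixels"].astype(np.uint8)
        ys,xs=np.nonzero(m); P=np.array([onz(c,(x,y),z)[:2] for x,y in zip(xs,ys)])
        rc=cv2.minAreaRect(P.astype(np.float32)*1000); print(n,q,len(xs),rc)
    # black pads on the unit's top
    u=trace(c,"unit")[0]["pixels"]; g=c["pixels"].max(2)
    k=((g<45)&cv2.erode(u.astype(np.uint8),np.ones((3,3))).astype(bool)).astype(np.uint8)
    nn,_,st,ce=cv2.connectedComponentsWithStats(k)
    for i in range(1,nn):
        if st[i,4]>3: print(n,"pad",st[i,4],ce[i],onz(c,ce[i],.107))
j={}
for n,c in C.items():
    ds=[d for d in trace(c,"jar")]
    for d in ds:
        ys,xs=np.nonzero(d["pixels"]); cc=(xs.mean(),ys.mean())
        print(n,"jar",round(d["confidence"],2),cc,len(xs))
    b=[d for d in boxes_of(c,"jar")]; print([np.round(d["point"],3) for d in b])
E
```

```text
top drawer_handle 288 ((494.9415283203125, 199.80380249023438), (44.54048538208008, 207.44676208496094), 2.01208758354187)
top unit 3762 ((559.8999633789062, 200.12124633789062), (183.00338745117188, 226.20193481445312), 1.961297631263733)
scene drawer_handle 830 ((497.0775146484375, 216.3315887451172), (60.08230972290039, 234.6773681640625), 2.3980488777160645)
scene unit 3278 ((552.7406616210938, 230.34335327148438), (194.16561889648438, 250.65953063964844), 1.0459601879119873)
scene pad 8 [181.875 212.875] [0.6322 0.1335 0.107 ]
scene pad 9 [203. 222.] [0.543  0.1306 0.107 ]
scene pad 9 [153.6667 245.8889] [0.6286 0.2929 0.107 ]
scene pad 11 [175.8182 256.8182] [0.5388 0.2908 0.107 ]
top jar 0.88 (np.float64(408.8496732026144), np.float64(216.9248366013072)) 306
top jar 0.74 (np.float64(379.7375415282392), np.float64(204.1029900332226)) 301
top jar 0.52 (np.float64(295.5103092783505), np.float64(217.75257731958763)) 194
[array([ 0.437, -0.558,  0.075]), array([ 0.476, -0.47 ,  0.075]), array([ 0.435, -0.212,  0.071]), array([ 0.397, -0.438,  0.076])]
scene jar 0.73 (np.float64(292.6020408163265), np.float64(144.08673469387756)) 196
scene jar 0.66 (np.float64(304.6694214876033), np.float64(154.41322314049586)) 121
scene jar 0.57 (np.float64(275.69101123595505), np.float64(184.23033707865167)) 178
scene jar 0.48 (np.float64(307.1970802919708), np.float64(136.75912408759123)) 137
[array([ 0.4  , -0.423,  0.051]), array([ 0.424, -0.204,  0.054]), array([ 0.48 , -0.459,  0.051]), array([ 0.441, -0.545,  0.05 ])]
```

View pics/crop1.png

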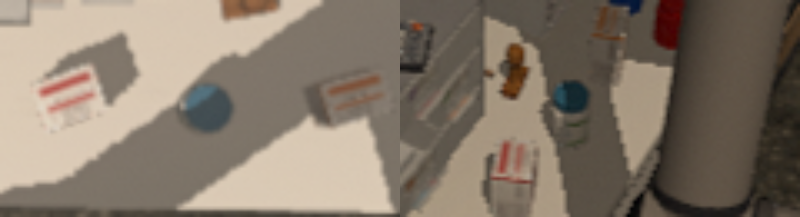

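The crop shows a white jar with a teal cap at (208,107) on the left and (570,97) on the right. The cartons stand on either side of it, so this is the jar. The unit's pads give a yaw of about 1.6° and a centre near (0.586,0.211). Now I'll move over the handle.

```bash
python3 - <<'E'
from h import *
for p in [(0.40,-0.15,0.29),(0.4767,0.2075,0.25)]: print(totool(p).round())
E
```

```text
[ 308. -229.    2.]
[ 520. -527.   42.]
```

>>> arm_command:
  series:
    - {"x": 308,"y": -229,"z": 2,"rz": -34}
    - {"x": 308,"y": -229,"z": 2,"rz": -34}
    - {"x": 308,"y": -229,"z": 2,"rz": -34}
    - {"x": 308,"y": -229,"z": 2,"rz": -34}
    - {"x": 308,"y": -229,"z": 2,"rz": -34}
    - {"x": 308,"y": -229,"z": 2,"rz": -34}
    - {"x": 308,"y": -229,"z": 2,"rz": -34}
    - {"x": 520,"y": -527,"z": 42,"rz": -68.3}
    - {"x": 520,"y": -527,"z": 42,"rz": -68.3}
    - {"x": 520,"y": -527,"z": 42,"rz": -68.3}
    - {"x": 520,"y": -527,"z": 42,"rz": -68.3}
    - {"x": 520,"y": -527,"z": 42,"rz": -68.3}
    - {"x": 520,"y": -527,"z": 42,"rz": -68.3}
    - {"x": 520,"y": -527,"z": 42,"rz": -68.3}
    - {"x": 520,"y": -527,"z": 42,"rz": -68.3}
    - {"x": 520,"y": -527,"z": 42,"rz": -68.3}
    - {"x": 520,"y": -527,"z": 42,"rz": -68.3}
    - {"x": 520,"y": -527,"z": 42,"rz": -68.3}
  hand: 18

```text
invalid input
```

```bash
cat > look.py <<'E'
from h import *
import sys
np.set_printoptions(precision=4,suppress=True)
s=observe(); print(s["time"],s["tool_pos"],s["tool_rot"],s["qpos"])
c=read_camera("wrist"); print("cam",ray(c,(256,192))[0],"centre ray",ray(c,(256,192))[1])
cv2.imwrite(sys.argv[1],c["pixels"])
for q in sys.argv[2:]:
    for d in mark_of(c,q)[:3]: print(q,round(d["confidence"],2),np.array(d["point"]),proj(c,d["point"])[0].round())
E
python3 look.py pics/w1.png drawer_handle unit
```

```text
1.65 [ 0.2078 -0.4821  0.2922] [3.1416 0.     0.4068] [-1.31    0.342   1.5241 -0.      1.2754 -0.146 ]
cam [ 0.2726 -0.4532  0.3837] centre ray [-0.2377 -0.1151 -0.9646]
```

View pics/w1.png

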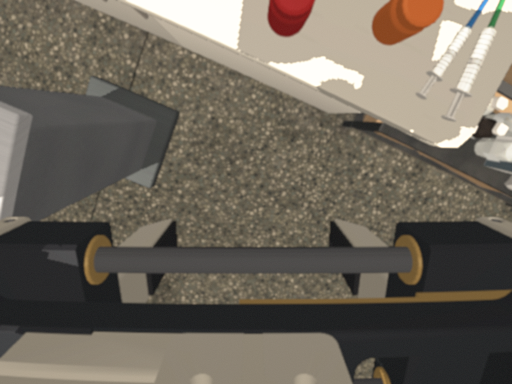

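The move was refused. The picture is still the start view: floor, with the red and orange jars at (290,12) and (408,15). I'll try complete rows.

>>> arm_command:
  series:
    - {"x": 308,"y": -229,"z": 2,"rx": 0,"ry": 0,"rz": -34}
    - {"x": 308,"y": -229,"z": 2,"rx": 0,"ry": 0,"rz": -34}
    - {"x": 308,"y": -229,"z": 2,"rx": 0,"ry": 0,"rz": -34}
    - {"x": 308,"y": -229,"z": 2,"rx": 0,"ry": 0,"rz": -34}
    - {"x": 308,"y": -229,"z": 2,"rx": 0,"ry": 0,"rz": -34}
    - {"x": 308,"y": -229,"z": 2,"rx": 0,"ry": 0,"rz": -34}
    - {"x": 308,"y": -229,"z": 2,"rx": 0,"ry": 0,"rz": -34}
    - {"x": 520,"y": -527,"z": 42,"rx": 0,"ry": 0,"rz": -68.3}
    - {"x": 520,"y": -527,"z": 42,"rx": 0,"ry": 0,"rz": -68.3}
    - {"x": 520,"y": -527,"z": 42,"rx": 0,"ry": 0,"rz": -68.3}
    - {"x": 520,"y": -527,"z": 42,"rx": 0,"ry": 0,"rz": -68.3}
    - {"x": 520,"y": -527,"z": 42,"rx": 0,"ry": 0,"rz": -68.3}
    - {"x": 520,"y": -527,"z": 42,"rx": 0,"ry": 0,"rz": -68.3}
    - {"x": 520,"y": -527,"z": 42,"rx": 0,"ry": 0,"rz": -68.3}
    - {"x": 520,"y": -527,"z": 42,"rx": 0,"ry": 0,"rz": -68.3}
    - {"x": 520,"y": -527,"z": 42,"rx": 0,"ry": 0,"rz": -68.3}
    - {"x": 520,"y": -527,"z": 42,"rx": 0,"ry": 0,"rz": -68.3}
  hand: 18

```text
time: 3.5
tool_pos: [0.4765, 0.2085, 0.2497]
tool_rot: [-3.141, 0.001, 1.602]
contact_force: [-0.6, -0.1, 0.5]
opening: 0.0176
grip_force: 0.0
```

```bash
python3 look.py pics/w2.png drawer_handle unit
```

```text
3.5 [0.4765 0.2085 0.2497] [-3.1406  0.0007  1.6016] [ 0.2652  0.3722  1.6032 -0.0005  1.1673  0.2346]
cam [0.4749 0.2798 0.3411] centre ray [ 0.0175 -0.2635 -0.9646]
drawer_handle 0.73 [0.4763 0.2114 0.0737] [253. 187.]
unit 0.75 [0.5894 0.2114 0.0056] [346. 176.]
```

View pics/w2.png

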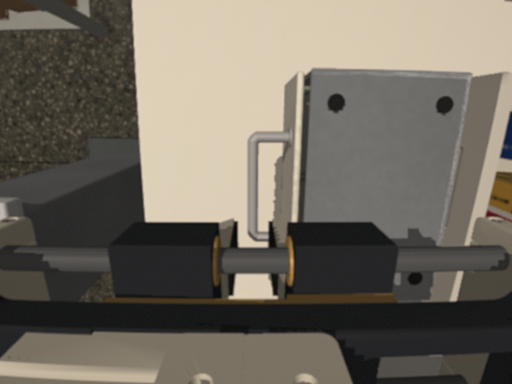

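The bar runs from (253,140) to (254,230), with the drawer slightly open and the two far pads at (336,102) and (445,105). I'll refine from these points and triangulate the handle against the top camera.

```bash
python3 - <<'E'
from h import *
np.set_printoptions(precision=4,suppress=True)
c=read_camera("wrist"); t=read_camera("top")
for uv in [(252.5,145),(253,170),(253.5,200),(253.5,225)]: print(onz(c,uv,.075))
for uv in [(336,102),(445,105),(415,279)]: print("pad",onz(c,uv,.107))
for uv in [(303,80),(296,215)]: print("unit front top",onz(c,uv,.105))
ht=trace(t,"drawer_handle"); hw=trace(c,"drawer_handle")
d=[x for x in mark_of(t,"drawer_handle")][0]["point"]; e=mark_of(c,"drawer_handle")[0]["point"]
p=tri([(t,proj(t,d)[0]),(c,proj(c,e)[0])]); print("tri",p, "tool", totool(p))
E
```

```text
[0.4756 0.2503 0.075 ]
[0.4767 0.2266 0.075 ]
[0.478  0.1967 0.075 ]
[0.4787 0.1704 0.075 ]
pad [0.5412 0.2896 0.107 ]
pad [0.6311 0.2909 0.107 ]
pad [0.6343 0.1313 0.107 ]
unit front top [0.514  0.3055 0.105 ]
unit front top [0.5157 0.1929 0.105 ]Traceback (most recent call last):
  File "<stdin>", line 8, in <module>
IndexError: list index out of range
```

>>> arm_command:
  series:
    - {"x": 0,"y": 1,"z": 40,"rx": 0,"ry": 0,"rz": 0}
    - {"x": 0,"y": 1,"z": 80,"rx": 0,"ry": 0,"rz": 0}
    - {"x": 0,"y": 1,"z": 105,"rx": 0,"ry": 0,"rz": 0}
    - {"x": 0,"y": 1,"z": 118,"rx": 0,"ry": 0,"rz": 0}
    - {"x": 0,"y": 1,"z": 126,"rx": 0,"ry": 0,"rz": 0}
    - {"x": 0,"y": 1,"z": 126,"rx": 0,"ry": 0,"rz": 0}
    - {"x": 0,"y": 1,"z": 126,"rx": 0,"ry": 0,"rz": 0}

```text
time: 4.65
tool_pos: [0.4783, 0.2076, 0.1249]
tool_rot: [3.14, -0.0, 1.599]
contact_force: [-0.5, 0.3, 1.3]
opening: 0.0177
grip_force: 0.0
```

>>> arm_command:
  series:
    - {"x": 0,"y": 0,"z": 0,"rx": 0,"ry": 0,"rz": 0}
    - {"x": 0,"y": 0,"z": 0,"rx": 0,"ry": 0,"rz": 0}
    - {"x": 0,"y": 0,"z": 0,"rx": 0,"ry": 0,"rz": 0}
    - {"x": 0,"y": 0,"z": 0,"rx": 0,"ry": 0,"rz": 0}
  hand: 0
  squeeze: 20

```text
time: 5.05
tool_pos: [0.4781, 0.2077, 0.125]
tool_rot: [3.14, -0.0, 1.599]
contact_force: [-0.8, -0.6, 6.3]
opening: 0.0095
grip_force: 20.0
```

>>> arm_command:
  series:
    - {"x": 0,"y": -4,"z": 0,"rx": 0,"ry": 0,"rz": 0}
    - {"x": 0,"y": -11,"z": 0,"rx": 0,"ry": 0,"rz": 0}
    - {"x": 0,"y": -20,"z": 0,"rx": 0,"ry": 0,"rz": 0}
    - {"x": 0,"y": -30,"z": 0,"rx": 0,"ry": 0,"rz": 0}
    - {"x": 0,"y": -40,"z": 0,"rx": 0,"ry": 0,"rz": 0}
    - {"x": 0,"y": -50,"z": 0,"rx": 0,"ry": 0,"rz": 0}
    - {"x": 0,"y": -60,"z": 0,"rx": 0,"ry": 0,"rz": 0}
    - {"x": 0,"y": -69,"z": 0,"rx": 0,"ry": 0,"rz": 0}
    - {"x": 0,"y": -77,"z": 0,"rx": 0,"ry": 0,"rz": 0}
    - {"x": 0,"y": -83,"z": 0,"rx": 0,"ry": 0,"rz": 0}
    - {"x": 0,"y": -87,"z": 0,"rx": 0,"ry": 0,"rz": 0}
    - {"x": 0,"y": -90,"z": 0,"rx": 0,"ry": 0,"rz": 0}
    - {"x": 0,"y": -90,"z": 0,"rx": 0,"ry": 0,"rz": 0}

```text
time: 6.35
tool_pos: [0.3876, 0.2053, 0.125]
tool_rot: [3.14, -0.001, 1.599]
contact_force: [-0.8, 0.1, 9.1]
opening: 0.0095
grip_force: 20.0
```

>>> arm_command:
  series:
    - {"x": 0,"y": -2,"z": 0,"rx": 0,"ry": 0,"rz": 0}
    - {"x": 0,"y": -4,"z": 0,"rx": 0,"ry": 0,"rz": 0}
    - {"x": 0,"y": -6,"z": 0,"rx": 0,"ry": 0,"rz": 0}
    - {"x": 0,"y": -7,"z": 0,"rx": 0,"ry": 0,"rz": 0}

```text
time: 6.75
tool_pos: [0.3814, 0.2051, 0.125]
tool_rot: [3.139, -0.001, 1.599]
contact_force: [4.5, -0.4, 5.7]
opening: 0.0092
grip_force: 20.0
```

>>> arm_command:
  series:
    - {"x": 0,"y": -1,"z": 0,"rx": 0,"ry": 0,"rz": 0}
    - {"x": 0,"y": -2,"z": 0,"rx": 0,"ry": 0,"rz": 0}
    - {"x": 0,"y": -2,"z": 0,"rx": 0,"ry": 0,"rz": 0}

```text
time: 7.05
tool_pos: [0.3811, 0.2051, 0.125]
tool_rot: [3.135, -0.001, 1.599]
contact_force: [8.0, -1.9, 1.5]
opening: 0.0095
grip_force: 20.0
```

At the stop: 8 N of resistance and no further travel, with the handle at x = 0.381. I'll release it and rise.

>>> arm_command:
  series:
    - {"x": 0,"y": 2,"z": 0,"rx": 0,"ry": 0,"rz": 0}
    - {"x": 0,"y": 2,"z": 0,"rx": 0,"ry": 0,"rz": 0}
    - {"x": 0,"y": 2,"z": 0,"rx": 0,"ry": 0,"rz": 0}
    - {"x": 0,"y": 2,"z": 0,"rx": 0,"ry": 0,"rz": 0}
    - {"x": 0,"y": 2,"z": -15,"rx": 0,"ry": 0,"rz": 0}
    - {"x": 0,"y": 2,"z": -45,"rx": 0,"ry": 0,"rz": 0}
    - {"x": 0,"y": 2,"z": -90,"rx": 0,"ry": 0,"rz": 0}
    - {"x": 0,"y": 2,"z": -135,"rx": 0,"ry": 0,"rz": 0}
    - {"x": 0,"y": 2,"z": -155,"rx": 0,"ry": 0,"rz": 0}
    - {"x": 0,"y": 2,"z": -155,"rx": 0,"ry": 0,"rz": 0}
  hand: 18

```text
time: 8.05
tool_pos: [0.3817, 0.2053, 0.282]
tool_rot: [3.136, -0.002, 1.599]
contact_force: [0.3, 0.2, -1.0]
opening: 0.0178
grip_force: 0.0
```

```bash
cat > m.py <<'E'
from h import *
np.set_printoptions(precision=4,suppress=True)
s=observe(); print(s["time"],s["tool_pos"],s["tool_rot"])
C=[read_camera(n) for n in ["wrist","top","scene"]]
import sys
cv2.imwrite(sys.argv[1],np.hstack([C[0]["pixels"][:,:300],cv2.resize(C[1]["pixels"][130:240,90:230],(489,384))]))
for n,c in zip("wts",C):
    for q in ["drawer_handle","bin_empty","bin_full","jar_in","jar"]:
        for d in mark_of(c,q)[:3]: print(n,q,round(d["confidence"],2),np.array(d["point"]),proj(c,d["point"])[0].round())
E
python3 m.py pics/d1.png
```

```text
8.05 [0.3817 0.2053 0.282 ] [ 3.1357 -0.0017  1.5991]
w bin_empty 0.84 [0.48   0.2574 0.013 ] [331. 133.]
w bin_full 0.9 [0.4854 0.1588 0.0126] [328. 208.]
w bin_full 0.54 [0.3816 0.2074 0.0758] [251. 182.]
w jar_in 0.85 [0.4813 0.1579 0.0103] [324. 208.]
t drawer_handle 0.6 [0.3802 0.2048 0.0727] [157. 233.]
t bin_empty 0.91 [0.4771 0.2584 0.0056] [146. 202.]
t bin_full 0.95 [0.4882 0.1603 0.0135] [176. 199.]
t jar_in 0.6 [0.4825 0.156  0.0133] [178. 201.]
t jar_in 0.52 [ 0.4454 -0.0916 -0.0026] [255. 213.]
t jar_in 0.21 [ 0.586   0.2121 -0.0002] [162. 169.]
t jar 0.78 [ 0.3958 -0.4476  0.0011] [366. 230.]
t jar 0.77 [ 0.4411 -0.5675  0.0003] [404. 216.]
t jar 0.7 [ 0.4361 -0.2182 -0.0061] [294. 217.]
s drawer_handle 0.94 [0.3813 0.2066 0.0752] [232. 263.]
s bin_empty 0.73 [0.4772 0.258  0.0104] [201. 273.]
s bin_empty 0.46 [0.4845 0.1594 0.0114] [215. 250.]
s bin_empty 0.35 [ 0.4459 -0.0907 -0.0029] [258. 210.]
s bin_full 0.75 [0.484  0.1607 0.0115] [215. 251.]
s jar_in 0.79 [0.4839 0.1554 0.0115] [215. 250.]
s jar 0.67 [ 0.4312 -0.2173 -0.0001] [275. 191.]
```

View pics/d1.png

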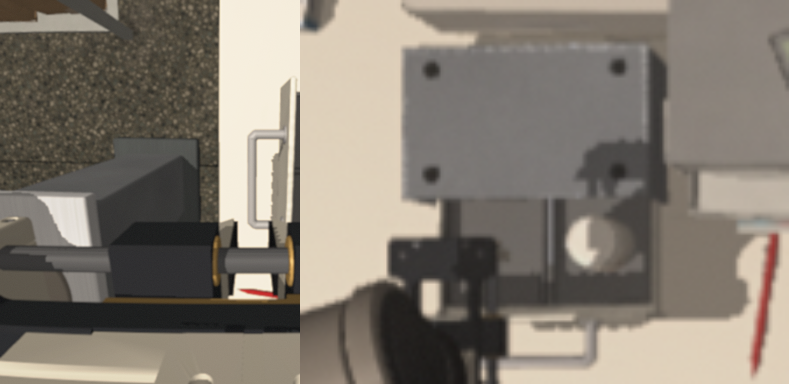

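The picture shows the left bin empty, with the middle at about (505,240) in the right-hand panel. The white jar stands in the right bin at (600,240). All three views put bin_empty at (0.478,0.258) and its floor at about 12 mm. Next I'll move over the jar.

>>> arm_command:
  series:
    - {"x": -422,"y": 38,"z": 40,"rx": 0,"ry": 0,"rz": 106.6}
    - {"x": -422,"y": 38,"z": 40,"rx": 0,"ry": 0,"rz": 106.6}
    - {"x": -422,"y": 38,"z": 40,"rx": 0,"ry": 0,"rz": 106.6}
    - {"x": -422,"y": 38,"z": 40,"rx": 0,"ry": 0,"rz": 106.6}
    - {"x": -422,"y": 38,"z": 40,"rx": 0,"ry": 0,"rz": 106.6}
    - {"x": -422,"y": 38,"z": 40,"rx": 0,"ry": 0,"rz": 106.6}
    - {"x": -422,"y": 38,"z": 40,"rx": 0,"ry": 0,"rz": 106.6}
    - {"x": -422,"y": 38,"z": 40,"rx": 0,"ry": 0,"rz": 106.6}
    - {"x": -422,"y": 38,"z": 40,"rx": 0,"ry": 0,"rz": 106.6}
    - {"x": -422,"y": 38,"z": 40,"rx": 0,"ry": 0,"rz": 106.6}
    - {"x": -422,"y": 38,"z": 40,"rx": 0,"ry": 0,"rz": 106.6}
    - {"x": -422,"y": 38,"z": 40,"rx": 0,"ry": 0,"rz": 106.6}
    - {"x": -422,"y": 38,"z": 40,"rx": 0,"ry": 0,"rz": 106.6}
    - {"x": -422,"y": 38,"z": 40,"rx": 0,"ry": 0,"rz": 106.6}
    - {"x": -422,"y": 38,"z": 40,"rx": 0,"ry": 0,"rz": 106.6}
    - {"x": -422,"y": 38,"z": 40,"rx": 0,"ry": 0,"rz": 106.6}
  hand: 90

```text
time: 10.55
tool_pos: [0.4307, -0.2159, 0.2392]
tool_rot: [3.141, -0.0, -0.26]
contact_force: [0.3, 0.7, -0.5]
opening: 0.09
grip_force: 0.0
```

```bash
cat > j.py <<'E'
from h import *
import sys
np.set_printoptions(precision=4,suppress=True)
s=observe(); print(s["time"],s["tool_pos"],s["tool_rot"],s["qpos"])
C=[read_camera(n) for n in ["wrist","top","scene"]]
cv2.imwrite(sys.argv[1],C[0]["pixels"])
P=[]
for n,c in zip("wts",C):
    for d in mark_of(c,"jar"):
        if abs(d["point"][1]+.215)<.03: print(n,round(d["confidence"],2),np.array(d["point"]),proj(c,d["point"])[0].round()); P.append((c,proj(c,d["point"])[0]))
    for d in boxes_of(c,"jar"):
        if abs(d["point"][1]+.215)<.03: print(n,"box",np.array(d["point"]))
if len(P)>1: p=tri(P); print("tri",p)
q=np.mean([[0,0,0]],0)
E
python3 j.py pics/j1.png
```

```text
10.55 [ 0.4307 -0.2159  0.2392] [ 3.1415 -0.0001 -0.2603] [-0.6239  0.3162  1.7208 -0.0001  1.1045  1.2072]
w 0.63 [ 0.4345 -0.2175 -0.0055] [254. 171.]
w box [ 0.4413 -0.2201  0.0725]
s 0.73 [ 0.4328 -0.218   0.0001] [275. 190.]
s box [ 0.4219 -0.2061  0.0514]
tri [ 0.4343 -0.2183 -0.0012]
```

View pics/j1.png

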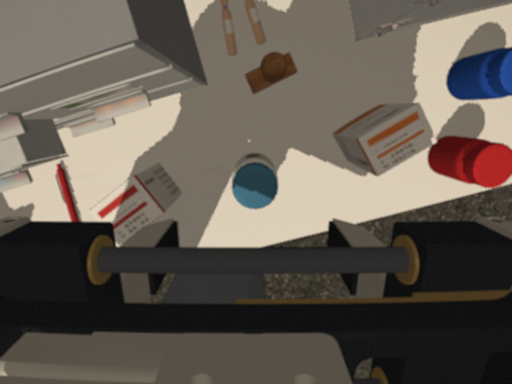

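The jar's cap is at about (255,187), between the cartons at (140,200) and (385,135), and both are clear of the finger paths. I'll fit the cap centre.

```bash
python3 - <<'E'
from h import *
np.set_printoptions(precision=4,suppress=True)
c=read_camera("wrist"); hsv=cv2.cvtColor(c["pixels"][140:222,220:295],cv2.COLOR_BGR2HSV)
m=cv2.inRange(hsv,(85,100,20),(115,255,255)); cn=max(cv2.findContours(m,0,1)[0],key=cv2.contourArea)
(x,y),r=cv2.minEnclosingCircle(cn); x+=220;y+=140
b=cv2.boundingRect(cn); print(x,y,r,b)
p=onz(c,(x,y),.074); print(p)
t=read_camera("top"); T=t["pixels"][205:232,280:312]; m=cv2.inRange(cv2.cvtColor(T,cv2.COLOR_BGR2HSV),(85,80,20),(115,255,255))
cn=max(cv2.findContours(m,0,1)[0],key=cv2.contourArea); (u,v),r2=cv2.minEnclosingCircle(cn); u+=280;v+=205
print(u,v,r2,onz(t,(u,v),.074),"cap tri",tri([(c,(x,y)),(t,(u,v))]))
print(totool([0.4325,-0.217,.105]))
E
```

```text
254.5454559326172 185.18181991577148 21.872947692871094 (14, 24, 42, 44)
[ 0.437  -0.2181  0.074 ]Traceback (most recent call last):
  File "<stdin>", line 9, in <module>
ValueError: max() iterable argument is empty
```

>>> arm_command:
  series:
    - {"x": 5,"y": 1,"z": 30,"rx": 0,"ry": 0,"rz": 0}
    - {"x": 5,"y": 1,"z": 65,"rx": 0,"ry": 0,"rz": 0}
    - {"x": 5,"y": 1,"z": 95,"rx": 0,"ry": 0,"rz": 0}
    - {"x": 5,"y": 1,"z": 118,"rx": 0,"ry": 0,"rz": 0}
    - {"x": 5,"y": 1,"z": 130,"rx": 0,"ry": 0,"rz": 0}
    - {"x": 5,"y": 1,"z": 134,"rx": 0,"ry": 0,"rz": 0}
    - {"x": 5,"y": 1,"z": 134,"rx": 0,"ry": 0,"rz": 0}
    - {"x": 5,"y": 1,"z": 134,"rx": 0,"ry": 0,"rz": 0}

```text
time: 11.9
tool_pos: [0.4358, -0.2186, 0.1062]
tool_rot: [3.141, -0.002, -0.262]
contact_force: [-0.7, 0.0, 0.1]
opening: 0.0902
grip_force: 0.0
```

>>> arm_command:
  series:
    - {"x": 0,"y": 0,"z": 0,"rx": 0,"ry": 0,"rz": 0}
    - {"x": 0,"y": 0,"z": 0,"rx": 0,"ry": 0,"rz": 0}
    - {"x": 0,"y": 0,"z": 0,"rx": 0,"ry": 0,"rz": 0}
    - {"x": 0,"y": 0,"z": 0,"rx": 0,"ry": 0,"rz": 0}
    - {"x": 0,"y": 0,"z": 0,"rx": 0,"ry": 0,"rz": 0}
    - {"x": 0,"y": 0,"z": 0,"rx": 0,"ry": 0,"rz": 0}
    - {"x": 0,"y": 0,"z": 0,"rx": 0,"ry": 0,"rz": 0}
  hand: 0
  squeeze: 20

```text
time: 12.6
tool_pos: [0.4352, -0.2182, 0.1053]
tool_rot: [3.141, -0.0, -0.262]
contact_force: [-0.2, -0.5, 1.1]
opening: 0.0464
grip_force: 20.0
```

>>> arm_command:
  series:
    - {"x": 0,"y": 0,"z": -20,"rx": 0,"ry": 0,"rz": 0}
    - {"x": 0,"y": 0,"z": -55,"rx": 0,"ry": 0,"rz": 0}
    - {"x": 0,"y": 0,"z": -95,"rx": 0,"ry": 0,"rz": 0}
    - {"x": 0,"y": 0,"z": -135,"rx": 0,"ry": 0,"rz": 0}
    - {"x": -10,"y": -20,"z": -165,"rx": 0,"ry": 0,"rz": 0}
    - {"x": -30,"y": -60,"z": -175,"rx": 0,"ry": 0,"rz": 0}
    - {"x": -50,"y": -100,"z": -175,"rx": 0,"ry": 0,"rz": 0}
    - {"x": -70,"y": -140,"z": -175,"rx": 0,"ry": 0,"rz": -3}
    - {"x": -85,"y": -180,"z": -175,"rx": 0,"ry": 0,"rz": -6}
    - {"x": -95,"y": -221,"z": -175,"rx": 0,"ry": 0,"rz": -8}
    - {"x": -96,"y": -261,"z": -175,"rx": 0,"ry": 0,"rz": -10}
    - {"x": -95,"y": -301,"z": -175,"rx": 0,"ry": 0,"rz": -12}
    - {"x": -94,"y": -341,"z": -175,"rx": 0,"ry": 0,"rz": -14}
    - {"x": -92,"y": -381,"z": -175,"rx": 0,"ry": 0,"rz": -16}
    - {"x": -89,"y": -421,"z": -175,"rx": 0,"ry": 0,"rz": -16.7}
    - {"x": -86,"y": -453,"z": -175,"rx": 0,"ry": 0,"rz": -16.7}
    - {"x": -85,"y": -470,"z": -175,"rx": 0,"ry": 0,"rz": -16.7}
    - {"x": -85,"y": -470,"z": -175,"rx": 0,"ry": 0,"rz": -16.7}
    - {"x": -85,"y": -470,"z": -175,"rx": 0,"ry": 0,"rz": -16.7}

```text
time: 14.5
tool_pos: [0.4743, 0.2576, 0.2796]
tool_rot: [3.141, 0.001, 0.031]
contact_force: [-0.0, 0.1, -1.2]
opening: 0.0466
grip_force: 20.0
```

```bash
sed -i 's/\[:,:300\]//; s/(489,384))\]/(288,384))]/; s/130:240,90:230/120:250,120:217/' m.py; python3 m.py pics/d2.png
```

```text
14.5 [0.4743 0.2576 0.2796] [3.1407 0.0013 0.0305]
w drawer_handle 0.2 [0.477  0.2598 0.1724] [251. 209.]
w bin_empty 0.93 [0.4813 0.2593 0.0103] [252. 165.]
w bin_full 0.55 [0.4836 0.1562 0.0118] [332. 166.]
w jar_in 0.89 [0.4813 0.154  0.0084] [333. 168.]
w jar_in 0.19 [0.5887 0.2109 0.0039] [294.  79.]
w jar 0.69 [0.4745 0.2593 0.172 ] [252. 212.]
t drawer_handle 0.77 [0.3795 0.2064 0.0751] [156. 234.]
t bin_empty 0.67 [0.4785 0.2572 0.0059] [147. 202.]
t bin_full 0.82 [0.4885 0.1594 0.0113] [177. 199.]
t bin_full 0.21 [0.5826 0.2072 0.0002] [163. 170.]
t jar_in 0.68 [0.4834 0.1565 0.0126] [177. 200.]
t jar_in 0.33 [ 0.446  -0.0929 -0.0043] [255. 213.]
t jar 0.62 [ 0.4409 -0.5642  0.0008] [403. 216.]
t jar 0.61 [ 0.4761 -0.4782  0.0004] [375. 205.]
t jar 0.61 [ 0.398  -0.4475  0.0003] [366. 229.]
s drawer_handle 0.89 [0.3817 0.2067 0.077 ] [231. 263.]
s bin_empty 0.75 [0.4803 0.26   0.0111] [200. 273.]
s bin_full 0.63 [0.4849 0.1592 0.0124] [215. 250.]
s jar_in 0.55 [0.4872 0.1542 0.0099] [215. 249.]
s jar 0.61 [0.4737 0.2596 0.1755] [195. 246.]
s jar 0.36 [ 0.3984 -0.4432 -0.0038] [304. 162.]
```

View pics/d2.png

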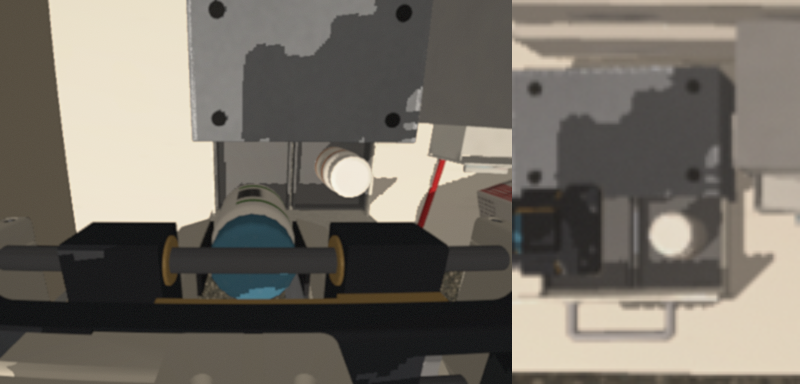

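The jar hangs upright over the empty left bin in the wrist view, with its cap at (252,255), and jar_in stands at (345,172). The jar's base lies 105 mm below the TCP. Lowering it now.

>>> arm_command:
  series:
    - {"x": 3,"y": 0,"z": 30,"rx": 0,"ry": 0,"rz": 0}
    - {"x": 3,"y": 0,"z": 65,"rx": 0,"ry": 0,"rz": 0}
    - {"x": 3,"y": 0,"z": 100,"rx": 0,"ry": 0,"rz": 0}
    - {"x": 3,"y": 0,"z": 125,"rx": 0,"ry": 0,"rz": 0}
    - {"x": 3,"y": 0,"z": 142,"rx": 0,"ry": 0,"rz": 0}
    - {"x": 3,"y": 0,"z": 151,"rx": 0,"ry": 0,"rz": 0}
    - {"x": 3,"y": 0,"z": 156,"rx": 0,"ry": 0,"rz": 0}
    - {"x": 3,"y": 0,"z": 157,"rx": 0,"ry": 0,"rz": 0}
    - {"x": 3,"y": 0,"z": 157,"rx": 0,"ry": 0,"rz": 0}

```text
time: 16.3
tool_pos: [0.4781, 0.2581, 0.1239]
tool_rot: [-3.141, -0.001, 0.03]
contact_force: [0.4, 0.2, -2.5]
opening: 0.0462
grip_force: 20.0
```

>>> arm_command:
  series:
    - {"x": 0,"y": 0,"z": 1,"rx": 0,"ry": 0,"rz": 0}
    - {"x": 0,"y": 0,"z": 2,"rx": 0,"ry": 0,"rz": 0}
    - {"x": 0,"y": 0,"z": 2,"rx": 0,"ry": 0,"rz": 0}

```text
time: 16.6
tool_pos: [0.4778, 0.258, 0.1214]
tool_rot: [-3.142, -0.0, 0.03]
contact_force: [-0.3, -0.5, -0.6]
opening: 0.0467
grip_force: 20.0
```

>>> arm_command:
  series:
    - {"x": 0,"y": 0,"z": 1,"rx": 0,"ry": 0,"rz": 0}
    - {"x": 0,"y": 0,"z": 2,"rx": 0,"ry": 0,"rz": 0}
    - {"x": 0,"y": 0,"z": 2,"rx": 0,"ry": 0,"rz": 0}

```text
time: 16.9
tool_pos: [0.4776, 0.2579, 0.119]
tool_rot: [3.141, 0.0, 0.03]
contact_force: [-0.4, 0.2, -0.8]
opening: 0.0465
grip_force: 20.0
```

>>> arm_command:
  series:
    - {"x": 0,"y": 0,"z": 1,"rx": 0,"ry": 0,"rz": 0}
    - {"x": 0,"y": 0,"z": 1,"rx": 0,"ry": 0,"rz": 0}
    - {"x": 0,"y": 0,"z": 1,"rx": 0,"ry": 0,"rz": 0}

```text
time: 17.2
tool_pos: [0.4778, 0.2579, 0.1183]
tool_rot: [3.142, -0.0, 0.03]
contact_force: [-0.4, 0.2, 0.6]
opening: 0.0464
grip_force: 20.0
```

>>> arm_command:
  series:
    - {"x": 0,"y": 0,"z": 1,"rx": 0,"ry": 0,"rz": 0}
    - {"x": 0,"y": 0,"z": 1,"rx": 0,"ry": 0,"rz": 0}
    - {"x": 0,"y": 0,"z": 1,"rx": 0,"ry": 0,"rz": 0}

```text
time: 17.5
tool_pos: [0.4783, 0.2579, 0.1182]
tool_rot: [-3.141, -0.002, 0.03]
contact_force: [-0.8, -2.2, 6.4]
opening: 0.047
grip_force: 20.0
```

The jar is standing on the floor, with 6 N of contact at the expected height. Releasing it and rising.

>>> arm_command:
  series:
    - {"x": 0,"y": 0,"z": -0.5,"rx": 0,"ry": 0,"rz": 0}
    - {"x": 0,"y": 0,"z": -0.5,"rx": 0,"ry": 0,"rz": 0}
    - {"x": 0,"y": 0,"z": -0.5,"rx": 0,"ry": 0,"rz": 0}
    - {"x": 0,"y": 0,"z": -0.5,"rx": 0,"ry": 0,"rz": 0}
    - {"x": 0,"y": 0,"z": -10,"rx": 0,"ry": 0,"rz": 0}
    - {"x": 0,"y": 0,"z": -40,"rx": 0,"ry": 0,"rz": 0}
    - {"x": 0,"y": 0,"z": -85,"rx": 0,"ry": 0,"rz": 0}
    - {"x": 0,"y": 0,"z": -130,"rx": 0,"ry": 0,"rz": 0}
    - {"x": 0,"y": 0,"z": -150,"rx": 0,"ry": 0,"rz": 0}
    - {"x": 0,"y": 0,"z": -150,"rx": 0,"ry": 0,"rz": 0}
  hand: 62

```text
time: 18.5
tool_pos: [0.4789, 0.2585, 0.2715]
tool_rot: [-3.139, -0.008, 0.03]
contact_force: [0.3, 0.2, -1.4]
opening: 0.062
grip_force: 0.0
```

```bash
python3 m.py pics/d3.png | grep -v "^t jar 0"; python3 -c "
from h import *
print(totool([.3815,.2055,.27]))"
```

```text
18.5 [0.4789 0.2585 0.2715] [-3.1391 -0.0076  0.0299]
w drawer_handle 0.94 [0.3823 0.2082 0.0759] [296. 270.]
w bin_empty 0.74 [0.4835 0.2598 0.0123] [253. 171.]
w bin_full 0.94 [0.4841 0.1638 0.0115] [329. 172.]
w bin_full 0.68 [0.486  0.1582 0.0133] [334. 171.]
w jar_in 0.68 [0.482  0.1585 0.0064] [332. 173.]
w jar_in 0.29 [ 0.4323  0.0172 -0.001 ] [428. 211.]
w jar 0.75 [0.4809 0.2594 0.0102] [253. 172.]
t drawer_handle 0.83 [0.3796 0.2066 0.0746] [156. 234.]
t bin_empty 0.59 [0.4797 0.2607 0.0066] [145. 201.]
t bin_empty 0.39 [ 0.449  -0.3518  0.0037] [336. 213.]
t bin_full 0.83 [0.4886 0.1604 0.0115] [176. 199.]
t bin_full 0.18 [ 0.4498 -0.3512  0.0042] [336. 213.]
t jar_in 0.72 [0.4832 0.1543 0.0151] [178. 200.]
s drawer_handle 0.76 [0.3829 0.205  0.0739] [231. 263.]
s bin_empty 0.8 [0.4803 0.2567 0.0104] [200. 272.]
s bin_empty 0.56 [ 0.5376 -0.2624 -0.0025] [258. 175.]
s bin_full 0.84 [0.4839 0.1586 0.0111] [215. 250.]
s jar_in 0.63 [0.4852 0.1565 0.0087] [215. 250.]
s jar 0.79 [0.4746 0.2599 0.0138] [201. 273.]
s jar 0.48 [ 0.4433 -0.349  -0.0031] [286. 171.]
[-97.72607172  49.55014656  -2.80230838]
```

View pics/d3.png

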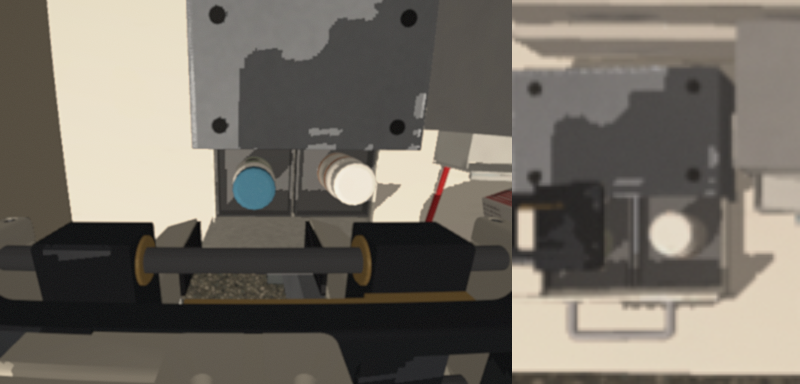

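The jar stands upright in the left bin at (254,187) and jar_in stands at (350,183). Next I'll go back to the handle.

>>> arm_command:
  series:
    - {"x": -98,"y": 50,"z": -3,"rx": 0,"ry": 0,"rz": -90}
    - {"x": -98,"y": 50,"z": -3,"rx": 0,"ry": 0,"rz": -90}
    - {"x": -98,"y": 50,"z": -3,"rx": 0,"ry": 0,"rz": -90}
    - {"x": -98,"y": 50,"z": -3,"rx": 0,"ry": 0,"rz": -90}
    - {"x": -98,"y": 50,"z": -3,"rx": 0,"ry": 0,"rz": -90}
    - {"x": -98,"y": 50,"z": -3,"rx": 0,"ry": 0,"rz": -90}
    - {"x": -98,"y": 50,"z": -3,"rx": 0,"ry": 0,"rz": -90}
    - {"x": -98,"y": 50,"z": -3,"rx": 0,"ry": 0,"rz": -90}
    - {"x": -98,"y": 50,"z": -3,"rx": 0,"ry": 0,"rz": -90}
    - {"x": -98,"y": 50,"z": -3,"rx": 0,"ry": 0,"rz": -90}
    - {"x": -98,"y": 50,"z": -3,"rx": 0,"ry": 0,"rz": -90}
    - {"x": -98,"y": 50,"z": -3,"rx": 0,"ry": 0,"rz": -90}
    - {"x": -98,"y": 50,"z": -3,"rx": 0,"ry": 0,"rz": -90}
    - {"x": -98,"y": 50,"z": -3,"rx": 0,"ry": 0,"rz": -90}
  hand: 18

```text
time: 20.8
tool_pos: [0.3812, 0.205, 0.2702]
tool_rot: [3.141, 0.0, 1.599]
contact_force: [0.3, -0.3, -0.3]
opening: 0.0177
grip_force: 0.0
```

>>> arm_command:
  series:
    - {"x": 0,"y": 0.5,"z": 40,"rx": 0,"ry": 0,"rz": 0}
    - {"x": 0,"y": 0.5,"z": 80,"rx": 0,"ry": 0,"rz": 0}
    - {"x": 0,"y": 0.5,"z": 115,"rx": 0,"ry": 0,"rz": 0}
    - {"x": 0,"y": 0.5,"z": 135,"rx": 0,"ry": 0,"rz": 0}
    - {"x": 0,"y": 0.5,"z": 145,"rx": 0,"ry": 0,"rz": 0}
    - {"x": 0,"y": 0.5,"z": 145,"rx": 0,"ry": 0,"rz": 0}
    - {"x": 0,"y": 0.5,"z": 145,"rx": 0,"ry": 0,"rz": 0}

```text
time: 21.5
tool_pos: [0.3823, 0.2053, 0.1259]
tool_rot: [3.14, -0.0, 1.6]
contact_force: [-0.0, -0.2, 0.1]
opening: 0.018
grip_force: 0.0
```

>>> arm_command:
  series:
    - {"x": 0,"y": 0,"z": 0,"rx": 0,"ry": 0,"rz": 0}
    - {"x": 0,"y": 0,"z": 0,"rx": 0,"ry": 0,"rz": 0}
    - {"x": 0,"y": 0,"z": 0,"rx": 0,"ry": 0,"rz": 0}
    - {"x": 0,"y": 0,"z": 0,"rx": 0,"ry": 0,"rz": 0}
  hand: 0
  squeeze: 20

```text
time: 21.9
tool_pos: [0.3823, 0.2053, 0.1262]
tool_rot: [3.139, -0.001, 1.601]
contact_force: [-0.9, -0.4, 6.5]
opening: 0.0091
grip_force: 20.0
```

Gripped. Now a gentle push home, about 100 mm.

>>> arm_command:
  series:
    - {"x": 0,"y": 2,"z": 0,"rx": 0,"ry": 0,"rz": 0}
    - {"x": 0,"y": 6,"z": 0,"rx": 0,"ry": 0,"rz": 0}
    - {"x": 0,"y": 12,"z": 0,"rx": 0,"ry": 0,"rz": 0}
    - {"x": 0,"y": 19,"z": 0,"rx": 0,"ry": 0,"rz": 0}
    - {"x": 0,"y": 26,"z": 0,"rx": 0,"ry": 0,"rz": 0}
    - {"x": 0,"y": 33,"z": 0,"rx": 0,"ry": 0,"rz": 0}
    - {"x": 0,"y": 40,"z": 0,"rx": 0,"ry": 0,"rz": 0}
    - {"x": 0,"y": 47,"z": 0,"rx": 0,"ry": 0,"rz": 0}
    - {"x": 0,"y": 54,"z": 0,"rx": 0,"ry": 0,"rz": 0}
    - {"x": 0,"y": 61,"z": 0,"rx": 0,"ry": 0,"rz": 0}
    - {"x": 0,"y": 68,"z": 0,"rx": 0,"ry": 0,"rz": 0}
    - {"x": 0,"y": 75,"z": 0,"rx": 0,"ry": 0,"rz": 0}
    - {"x": 0,"y": 81,"z": 0,"rx": 0,"ry": 0,"rz": 0}
    - {"x": 0,"y": 86,"z": 0,"rx": 0,"ry": 0,"rz": 0}
    - {"x": 0,"y": 90,"z": 0,"rx": 0,"ry": 0,"rz": 0}
    - {"x": 0,"y": 93,"z": 0,"rx": 0,"ry": 0,"rz": 0}
    - {"x": 0,"y": 95,"z": 0,"rx": 0,"ry": 0,"rz": 0}
    - {"x": 0,"y": 95,"z": 0,"rx": 0,"ry": 0,"rz": 0}

```text
time: 23.7
tool_pos: [0.4775, 0.2078, 0.1262]
tool_rot: [3.139, -0.0, 1.601]
contact_force: [0.7, -2.0, 4.8]
opening: 0.0092
grip_force: 20.0
```

>>> arm_command:
  series:
    - {"x": 0,"y": 1,"z": 0,"rx": 0,"ry": 0,"rz": 0}
    - {"x": 0,"y": 2,"z": 0,"rx": 0,"ry": 0,"rz": 0}
    - {"x": 0,"y": 3,"z": 0,"rx": 0,"ry": 0,"rz": 0}
    - {"x": 0,"y": 4,"z": 0,"rx": 0,"ry": 0,"rz": 0}
    - {"x": 0,"y": 5,"z": 0,"rx": 0,"ry": 0,"rz": 0}
    - {"x": 0,"y": 5,"z": 0,"rx": 0,"ry": 0,"rz": 0}

```text
time: 24.3
tool_pos: [0.4815, 0.2079, 0.1262]
tool_rot: [3.142, 0.0, 1.601]
contact_force: [-2.0, -1.5, 8.1]
opening: 0.0094
grip_force: 20.0
```

>>> arm_command:
  series:
    - {"x": 0,"y": 1,"z": 0,"rx": 0,"ry": 0,"rz": 0}
    - {"x": 0,"y": 2,"z": 0,"rx": 0,"ry": 0,"rz": 0}
    - {"x": 0,"y": 2,"z": 0,"rx": 0,"ry": 0,"rz": 0}

```text
time: 24.6
tool_pos: [0.4818, 0.2079, 0.1261]
tool_rot: [-3.138, 0.001, 1.601]
contact_force: [-9.6, -1.8, 13.3]
opening: 0.0094
grip_force: 20.0
```

The drawer is home: 9.6 N at the stop and 99.5–100 mm travelled. I'll release it and rise.

>>> arm_command:
  series:
    - {"x": 0,"y": -1,"z": 0,"rx": 0,"ry": 0,"rz": 0}
    - {"x": 0,"y": -1,"z": 0,"rx": 0,"ry": 0,"rz": 0}
    - {"x": 0,"y": -1,"z": 0,"rx": 0,"ry": 0,"rz": 0}
    - {"x": 0,"y": -1,"z": 0,"rx": 0,"ry": 0,"rz": 0}
    - {"x": 0,"y": -1,"z": -15,"rx": 0,"ry": 0,"rz": 0}
    - {"x": 0,"y": -1,"z": -45,"rx": 0,"ry": 0,"rz": 0}
    - {"x": 0,"y": -1,"z": -90,"rx": 0,"ry": 0,"rz": 0}
    - {"x": 0,"y": -1,"z": -130,"rx": 0,"ry": 0,"rz": 0}
    - {"x": 0,"y": -1,"z": -140,"rx": 0,"ry": 0,"rz": 0}
    - {"x": 0,"y": -1,"z": -140,"rx": 0,"ry": 0,"rz": 0}
  hand: 18

```text
time: 25.6
tool_pos: [0.4834, 0.2082, 0.2667]
tool_rot: [3.138, -0.001, 1.601]
contact_force: [-0.5, 0.5, -0.6]
opening: 0.0181
grip_force: 0.0
```

```bash
python3 m.py pics/d4.png | grep -E "handle|jar_in"; python3 -c "
from h import *
for n in ['wrist','top']:
  c=read_camera(n)
  for q in ['pen_click','carton_tall','carton_short','stamp']:
    for d in mark_of(c,q)[:1]: print(n,q,np.round(d['point'],3))"
```

```text
w drawer_handle 0.93 [0.4807 0.2103 0.0759] [249. 185.]
t drawer_handle 0.5 [0.4784 0.2065 0.0743] [157. 201.]
s drawer_handle 0.89 [0.4801 0.2065 0.0778] [207. 250.]
top pen_click [ 0.437  0.014 -0.   ]
top carton_tall [ 0.448 -0.351  0.005]
top carton_short [ 0.445 -0.091 -0.003]
top stamp [ 0.53  -0.262  0.003]
```

View pics/d4.png

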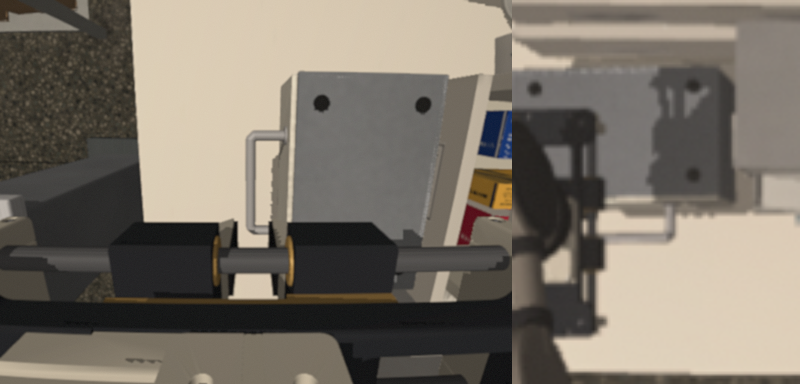

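The drawer front lies flush against the unit, with no gap at (297,150) and the handle at x ≈ 0.481. The other things haven't moved, so I'm handing in.

```bash
python3 -c "
from cell import *
print(hand_in())"
```

```text
the job is handed in; nothing more can be done
None
```

The pill jar was standing upright in the left bin, with the other jar still upright in its own, when I pushed the drawer home. The stamp, cartons and pen read within a few mm of their first positions, and the job was handed in at about 26 s.

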